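# Plant the street lamp at the gingerbread house's door

### The job

Take the little wooden street lamp out of its storage block and plant it in the hole in front of the gingerbread house's door, not the one behind the house. Keep hold of it until its peg is well down in the hole (no dropping it in from above), and leave it standing upright with its foot flat on the board. Leave the wooden tree in its place in the block.

Things in the scene. Friction and masses are not known exactly. Their poses are not given: they have to be found in the camera images.
- lamp: Toy street lamp of plain turned wood, z up. Origin: centre of its foot disc's underside (disc 68 wide, 6 thick). Above it a 14 mm post, a round lantern 34 wide at heights 86-126 (grip here, any yaw), a cone to 142. Below the foot a peg 18 wide, 24 long, tapered tip. 85-170 g. Starts with peg in a hole (42 wide) of a fixed plywood block 90 x 190 x 35, foot on its top; lift 30 mm to free it.
- tree: Toy fir tree of the same wood: three stacked cones, 90 mm tall above its foot disc (60 mm wide), the same peg below. Origin: centre of the foot's underside, z up. It stands in the other hole of the plywood storage block, 100 mm from the lamp, and stays there.
- door_hole (a point): Centre of the mouth of the hole in front of the house's door, in the top face of the wooden display board, 35 mm above the table; z up, -x points away from the door. Round hole, 42 mm wide, 30 mm deep.
- plinth: Fixed wooden display board, 280 (x) x 150 (y) x 35 mm, any yaw; origin at the centre of its underside, z up. A fixed gingerbread house stands on its middle, 92 mm along x, 110 wide, 83 tall. Door, windows and two pale path slabs at its -x end, chimney near its +x end. Door hole 105 mm from the middle along -x; an identical hole behind the house, 105 mm along +x: not that one.
Things that resemble listed ones, but are neither listed nor needed, are in the scene too. Leave any pink or yellow look-alike of the lamp alone.

How it is judged:
By the outcome, as a careful person would: the job done as asked, in the order asked, and still so for the second after the job is handed in, with the robot touching nothing.
It also fails if it takes over 35 s, if anything falls off the work surface, if the arm or the gripper's body presses on something with over 40 N, if the wrist force passes 120 N, or if a joint passes its speed limit or range.

### The arm

A 6-joint arm with a two-finger parallel gripper is mounted at the origin on the work surface. World frame = base frame: x ahead of the robot, y to its left, z up, the work surface at z = 0. Lengths are in m, angles in degrees, forces in N, time in s.
With the tool pointing down it reaches from about 0.3 to 0.75 m from the base axis. Payload 8.5 kg.
Tool frame: the origin (TCP) lies between the finger pads; the fingertips stand 8 mm ahead of it and the grasp point (between the pads) lies 11 mm behind it; y points along the fingers, z is the direction in which the jaws open and shut, and the axes are right-handed (so a half turn about y gives the same grasp; the last joint's range is limited). The gripper opens to 85 mm and grips with 20 to 120 N. Pads are 22 mm wide; open, the fingers measure 114 mm over their backs; the gripper's body (76 mm by 85 mm) begins 54 mm behind the grasp point. The pads swing forward as they close: fully open they stand 13 mm farther back than shut.
Start: joints at [-83.096, 21.807, 74.336, -0, 83.858, -12.336], TCP at [0.181, -0.519, 0.239] pointing down, gripper open.
Joint ranges: [-178.18, 178.18], [-50.72, 133.34], [12.68, 142.11], [-81.47, 261.47], [9.98, 163.14], [-165.26, 165.26]. Speed limits (degrees/s): [136.94, 136.94, 180, 180, 180, 180].

### API

Orientations are given as a 3x3 rotation matrix whose columns are the frame's x, y, z axes.
In Python, from rig import env, get_image gives the robot as it stands.
- The arm moves only by the tool move_arm, never from a script. Its argument "targets" is one flat list of numbers, 6 for each row, row after row: the shift along the tool's x, y, z in mm, then the turn, a rotation vector about the tool's x, y, z in rad. A call has exactly 5 rows; each row shifts and turns the commanded pose from where the row before left it, along the tool's axes as they then stand; what a row does not reach is not made up. A row lasts 1/8 s, in which the tool goes at most 62.5 mm and 10.7 degrees, less where a joint would pass 70% of its speed; a pose out of reach is approached as far as the arm can. A call is refused whole if a number of a shift passes 62.5 or a number of a turn 0.188, either way. A call with a gripper value outside its range is refused whole. "hand" is the opening, from -1 (shut) to 1 (fully open), so that 0 is half open, set as the call begins (left out, the last holds). The fingers move at their own pace and stop on an object; "squeeze" is the grip in N (left out, the last holds). Time passes only in rows, so rows that do not move let the fingers close, or fill a call up. It gives the time, the measured TCP pose, the force and the opening at its end, in the units of the state.
- env.observe(): the state, without advancing time (a new reading comes with each control period).
- get_image(name): name is "side" or "top"; returns a dict with "pixels" (400x640x3 uint8, red, green, blue), "z_map" (400x640 float32, m along the optical axis (not along the pixel's ray), 0 where there is no reading), "intrinsics" (3x3 intrinsics, pixels), "R" (3x3) and "t" (3): a world point X has camera coordinates R X + t. Camera axes: x right, y down, z forward; pixel columns grow to the right and rows downward; lengths in m; the calibration is good to about 2 mm. A picture is of the moment at which its call begins.
- env.close_job(): hands the job in, once; it reports no verdict.
The state is a dict: "time_s": time; "q": joint angles; "qvel": joint speeds; "joint_efforts": joint torques, N m; "position": TCP position; "tool_rot": TCP orientation; "ft_force": force on the tool from outside, world axes, zero at the start; "wrist_torque": the same for the moment, N m; "grip_width": finger opening in m.
Only numpy, scipy, OpenCV 4.12 (cv2) and the standard library are available. Lean on these libraries where they do the work, as an engineer would, in place of code of your own. Each camera call takes 0.05 s, during which the arm holds its last target.

## Working session

There is one attempt and no reset: what is moved stays moved. The work goes in short steps, Python scripts to look and compute and a tool call to move; the robot and the scene stay as the last step left them, time stands still between calls to the robot, and variables do not carry over. Pictures are saved under pics/ and viewed, and the job is handed in when it is done.

Besides the shell and the picture viewer there is one more tool, called as name(argument=value, ...), one argument or row to a line, values as JSON. move_arm: Moves the arm, as the interface text tells. Its arguments: {"type":"object","properties":{"targets":{"type":"array"},"hand":{"type":"number"},"squeeze":{"type":"number"}},"required":["targets"]}

```bash
mkdir -p pics; cat > h.py <<'E'
import numpy as np, cv2
from rig import env, get_image
def grab(n):
    d=get_image(n); np.savez(f'{n}.npz',**{k:np.asarray(v) for k,v in d.items()}); return d
def load(n): return dict(np.load(f'{n}.npz'))
def save(d,f): cv2.imwrite('pics/'+f,cv2.cvtColor(d['pixels'],cv2.COLOR_RGB2BGR))
def world(d):
    K=d['intrinsics'];z=d['z_map'];v,u=np.mgrid[:z.shape[0],:z.shape[1]]
    p=np.stack([(u-K[0,2])/K[0,0]*z,(v-K[1,2])/K[1,1]*z,z],-1)
    return (p-d['t'])@d['R']
def ray(d,u,v,h):
    K=d['intrinsics'];c=-d['R'].T@d['t'];r=d['R'].T@np.array([(u-K[0,2])/K[0,0],(v-K[1,2])/K[1,1],1])
    return c+r*(h-c[2])/r[2]
def proj(d,X):
    p=d['intrinsics']@(d['R']@np.asarray(X)+d['t']); return p[:2]/p[2]
E
python3 - <<'E'
from h import *
for n in('top','side'):
    d=grab(n); save(d,n+'0.png'); print(n,-d['R'].T@d['t'],d['R'][2])
print(env.observe())
E
```

```text
top [0.45856977 0.12337034 0.92259132] [ 0.08123963 -0.02245204 -0.99644168]
side [0.03939696 0.68037805 0.53159101] [ 0.565117   -0.63533013 -0.52630638]
{'time_s': 0.1, 'q': array([-8.30972134e+01,  2.18366874e+01,  7.43788993e+01,  4.14144248e-04,
        8.38581649e+01, -1.23355665e+01]), 'qvel': array([-0.04209645, -0.06486474, -0.1197796 ,  0.02699984, -0.17468846,
       -0.02711132]), 'joint_efforts': array([ 3.49390226e-03, -4.49220157e+01, -2.31656581e+01, -1.82927452e-04,
        3.67564266e-03, -1.86664124e-06]), 'position': array([ 0.181195  , -0.51903109,  0.23878656]), 'tool_rot': array([[-9.44156296e-01, -1.47568655e-04,  3.29497901e-01],
       [-3.29497813e-01,  1.27874143e-03, -9.44155472e-01],
       [-2.82014865e-04, -9.99999172e-01, -1.25595532e-03]]), 'ft_force': array([ 0.57247855, -0.10278402,  0.09516212]), 'wrist_torque': array([ 0.0434842 , -0.01985854,  0.0001183 ]), 'grip_width': 0.08567762777226991}
```

View pics/top0.png

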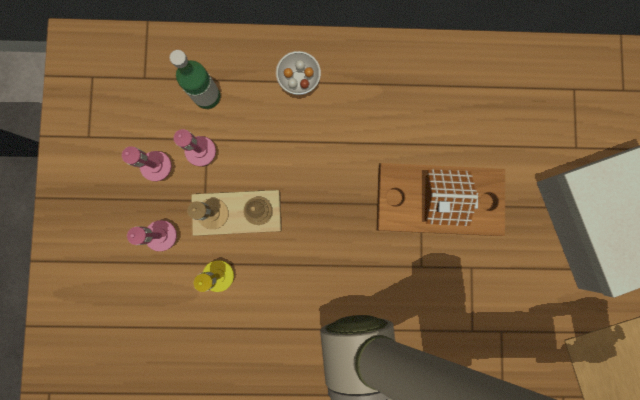

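View pics/side0.png

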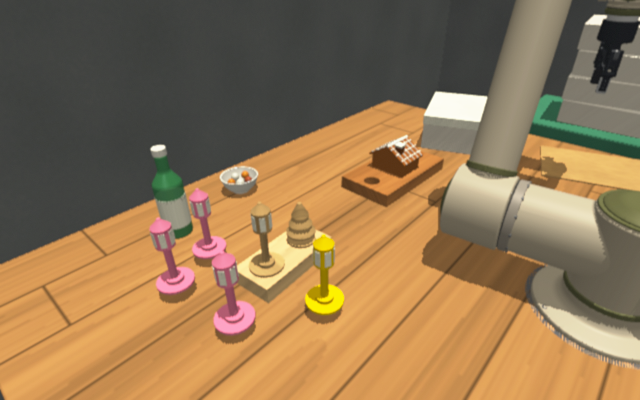

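```bash
python3 - <<'E'
from h import *
a=load('top');b=load('side')
f=lambda d,x0,x1,y0,y1,s:cv2.resize(cv2.cvtColor(d['pixels'][y0:y1,x0:x1],cv2.COLOR_RGB2BGR),None,fx=s,fy=s,interpolation=cv2.INTER_CUBIC)
cv2.imwrite('pics/c1.png',f(a,370,520,155,245,5))
cv2.imwrite('pics/c2.png',f(b,330,460,125,210,6))
cv2.imwrite('pics/c3.png',f(a,180,290,180,245,7))
W=world(a)
for u,v in[(395,205),(385,220),(488,210),(445,207),(205,230),(213,213),(196,211),(258,211),(225,215),(300,300)]: print(u,v,W[v,u].round(4))
E
```

```text
395 205 [ 0.5306 -0.0634  0.0076]
385 220 [ 0.4947 -0.0355  0.0367]
488 210 [ 0.5233 -0.2781  0.0066]
445 207 [ 0.5197 -0.1416  0.1191]
205 230 [0.4658 0.3571 0.0374]
213 213 [0.5019 0.3356 0.0604]
196 211 [0.4993 0.3389 0.1739]
258 211 [0.505  0.2334 0.113 ]
225 215 [0.4991 0.3145 0.0404]
300 300 [0.3132 0.1487 0.0007]
```

View pics/c1.png

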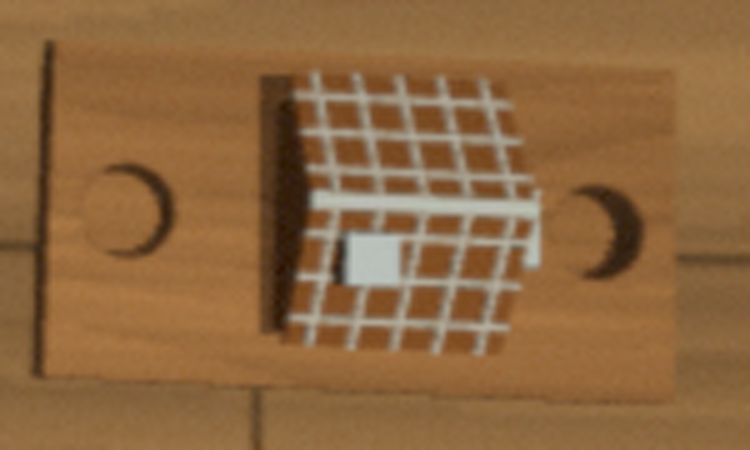

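View pics/c2.png

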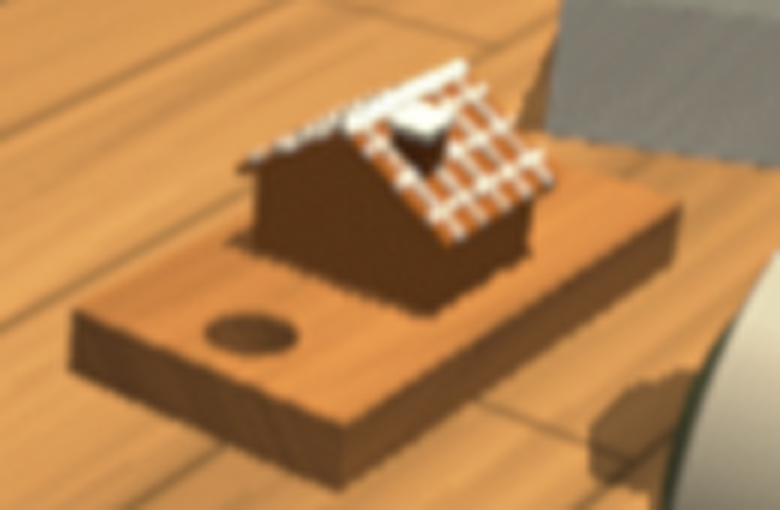

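View pics/c3.png

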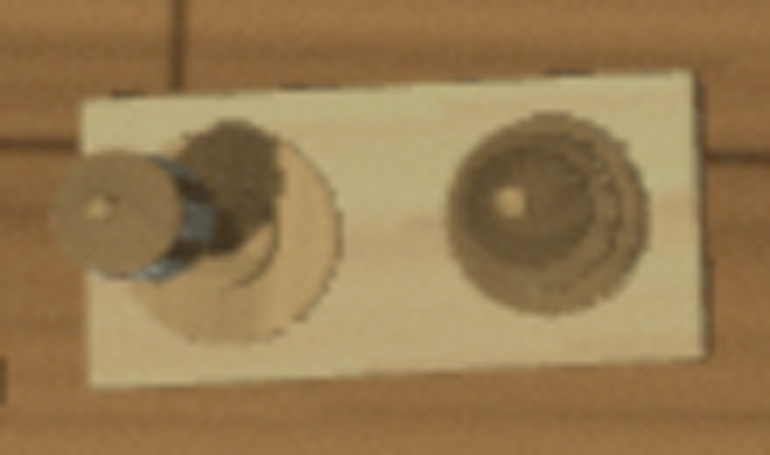

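```bash
cat > m.py <<'E'
from h import *
a=load('top');b=load('side')
W=world(a);Ws=world(b)
def rect(m,h,d=a):
    m=cv2.morphologyEx(m.astype(np.uint8),cv2.MORPH_OPEN,np.ones((3,3)))
    cs,_=cv2.findContours(m,cv2.RETR_EXTERNAL,cv2.CHAIN_APPROX_NONE);c=max(cs,key=cv2.contourArea)
    P=np.array([ray(d,u,v,h)[:2] for u,v in c[:,0]],np.float32)
    return cv2.minAreaRect(P*1000), P
u=np.arange(640)[None]+0*W[...,0]; v=np.arange(400)[:,None]+0*W[...,0]
pl=(W[...,2]>.028)&(W[...,2]<.2)&(u>370)&(u<515)&(v>155)&(v<245)
print('plinth',rect(pl,.035)[0])
bl=(W[...,2]>.025)&(W[...,2]<.06)&(u>185)&(u<290)&(v>180)&(v<245)
print('block',rect(bl,.035)[0])
# holes: wall pixels below the top face
for n,(x0,x1) in dict(L=(380,412),R=(470,502)).items():
    m=((W[...,2]<.030)&(u>x0)&(u<x1)&(v>185)&(v<220)).astype(np.uint8)
    cs,_=cv2.findContours(m,cv2.RETR_EXTERNAL,cv2.CHAIN_APPROX_NONE);c=max(cs,key=cv2.contourArea)
    P=np.array([ray(a,p,q,.035)[:2] for p,q in c[:,0]],np.float32)*1000
    print(n,cv2.minEnclosingCircle(P),cv2.fitEllipse(P),c[:,0].min(0),c[:,0].max(0))
def foot(c,r): pass
for n,WW,lim in (('top',W,(180,290,180,245)),('side',Ws,(235,290,195,290))):
    uu=(u>lim[0])&(u<lim[1])&(v>lim[2])&(v<lim[3])
    for lo,hi in((.125,.158),(.16,.175),(.170,.18),(.038,.046)):
        m=uu&(WW[...,2]>lo)&(WW[...,2]<hi)
        P=WW[m]
        if len(P)>4: print(n,lo,hi,len(P),cv2.minEnclosingCircle((P[:,:2]*1000).astype(np.float32)),P.mean(0).round(4))
m=(W[...,2]>.155)&(u<225)&(u>180)&(v>190)&(v<240)
print('lantern-top min/max',W[m].min(0),W[m].max(0))
E
python3 m.py
```

```text
plinth ((544.1279296875, -163.0118865966797), (281.65142822265625, 150.37770080566406), 88.45393371582031)
block ((505.70733642578125, 291.5783386230469), (90.30831146240234, 190.35186767578125), 3.975008249282837)
L ((546.7715454101562, -58.0179557800293), 20.620121002197266) ((546.822998046875, -57.84013748168945), (38.57920837402344, 39.636131286621094), 112.28437042236328) [386 188] [404 206]
R ((541.190673828125, -267.4856872558594), 20.384716033935547) ((540.9954223632812, -267.1058044433594), (37.3720588684082, 39.193443298339844), 99.39888763427734) [480 192] [497 210]
top 0.125 0.158 99 ((499.76898193359375, 293.33111572265625), 55.47468185424805) [0.5007 0.3159 0.1415]
top 0.16 0.175 240 ((501.68072509765625, 341.878662109375), 17.29657554626465) [0.5018 0.3397 0.1673]
top 0.17 0.18 83 ((500.497802734375, 340.9600830078125), 12.255960464477539) [0.5021 0.3408 0.1734]
top 0.038 0.046 808 ((500.9643859863281, 291.99365234375), 101.35120391845703) [0.5022 0.312  0.041 ]
side 0.125 0.158 333 ((463.3865661621094, 384.9321594238281), 67.53868103027344) [0.4853 0.3533 0.1417]
side 0.16 0.175 187 ((495.87384033203125, 341.1402282714844), 17.456989288330078) [0.4925 0.3449 0.1658]
side 0.17 0.18 40 ((497.2563781738281, 343.0736389160156), 7.767884254455566) [0.4966 0.3424 0.1732]
side 0.038 0.046 524 ((505.9250793457031, 314.6935119628906), 62.31666564941406) [0.4934 0.3428 0.0409]
lantern-top min/max [0.45856977 0.12337034 0.15577848] [0.5188032  0.35763251 0.92259132]
```

Candidates: the plain wood lamp at top (213,213) / side (262,240); pink ones at top (200,150), (155,165) and (160,235); yellow at (218,276); the tree at (258,211). In the crop, the lamp in the block is plain wood, so that's the one. Its axis is at (0.502, 0.3415), which agrees with the position predicted from the block.

Holes: the one at top (395,197) faces a blank wall and is on the chimney side, so it is behind the house. The door hole is therefore the one at (489,201), at (0.541, -0.2675). It agrees with the board's fitted centre and length.

First I'll turn the jaws to open along world x.

move_arm(
  targets=[0,-6,0,0,-0.177,0,0,-6,0,0,-0.177,0,0,-6,0,0,-0.177,0,0,-6,0,0,-0.177,0,0,-6,0,0,-0.177,0],
  hand=1,
  squeeze=40,
)

```text
time_s: 0.72
position: [0.1812, -0.5191, 0.2691]
tool_rot: [[-0.337, -0.0, 0.941], [-0.941, 0.001, -0.337], [-0.001, -1.0, -0.0]]
ft_force: [-0.6, 0.4, 0.4]
grip_width: 0.0854
```

move_arm(
  targets=[0,0,0,0,-0.177,0,0,0,0,0,-0.175,0,-40,0,35,0,0,0,-40,0,35,0,0,0,-40,0,35,0,0,0],
)

```text
time_s: 1.35
position: [0.2868, -0.3976, 0.269]
tool_rot: [[0.002, -0.0, 1.0], [-1.0, 0.001, 0.002], [-0.001, -1.0, -0.0]]
ft_force: [0.5, -0.3, 0.3]
grip_width: 0.0855
```

move_arm(
  targets=[-50,0,20,0,0,0,-50,0,20,0,0,0,-50,0,20,0,0,0,-50,0,20,0,0,0,-50,0,20,0,0,0],
)

```text
time_s: 1.98
position: [0.3857, -0.1471, 0.2692]
tool_rot: [[0.002, -0.0, 1.0], [-1.0, 0.0, 0.002], [-0.0, -1.0, -0.0]]
ft_force: [0.0, 0.3, -0.1]
grip_width: 0.0852
```

move_arm(
  targets=[-50,0,20,0,0,0,-50,0,20,0,0,0,-50,0,20,0,0,0,-50,0,20,0,0,0,-50,0,20,0,0,0],
)

```text
time_s: 2.6
position: [0.4853, 0.1032, 0.2691]
tool_rot: [[0.002, -0.0, 1.0], [-1.0, -0.0, 0.002], [0.0, -1.0, -0.0]]
ft_force: [0.3, -0.8, -0.4]
grip_width: 0.0851
```

move_arm(
  targets=[-50,0,5,0,0,0,-50,0,5,0,0,0,-50,0,5,0,0,0,-50,0,0,0,0,0,-39,0,0,0,0,0],
)

```text
time_s: 3.22
position: [0.4991, 0.3423, 0.2688]
tool_rot: [[0.003, -0.001, 1.0], [-1.0, -0.0, 0.003], [0.0, -1.0, -0.001]]
ft_force: [-0.4, 0.2, 0.2]
grip_width: 0.0851
```

```bash
python3 - <<'E'
from h import *
s=env.observe(); p=s['position']; R=s['tool_rot']; print(p,s['q'].round(1)); print(R.T@(np.array([.502,.3415,.130])-p)*1000); print(R.round(3))
E
```

```text
[0.49909035 0.34228539 0.2687663 ] [23.2 26.6 61.7  0.  91.8 23.1]
[  0.74646202 138.76386668   3.03346628]
[[ 0.003 -0.001  1.   ]
 [-1.    -0.     0.003]
 [ 0.    -1.    -0.001]]
```

move_arm(
  targets=[0.7,30,3,0,0,0,0,30,0,0,0,0,0,30,0,0,0,0,0,30,0,0,0,0,0,18.7,0,0,0,0],
)

```text
time_s: 3.85
position: [0.5019, 0.3394, 0.1287]
tool_rot: [[0.002, -0.003, 1.0], [-1.0, -0.001, 0.002], [0.001, -1.0, -0.003]]
ft_force: [0.8, -1.1, -0.6]
grip_width: 0.0852
```

```bash
python3 - <<'E'
from h import *
d=grab('side'); save(d,'side1.png')
cv2.imwrite('pics/s1.png',cv2.resize(cv2.cvtColor(d['pixels'][120:320,170:370],cv2.COLOR_RGB2BGR),None,fx=3,fy=3))
print(env.observe()['position'],env.observe()['ft_force'])
E
```

```text
[0.50114554 0.33906518 0.12667121] [-1.0714828  -0.48962274 -2.96042716]
```

View pics/s1.png

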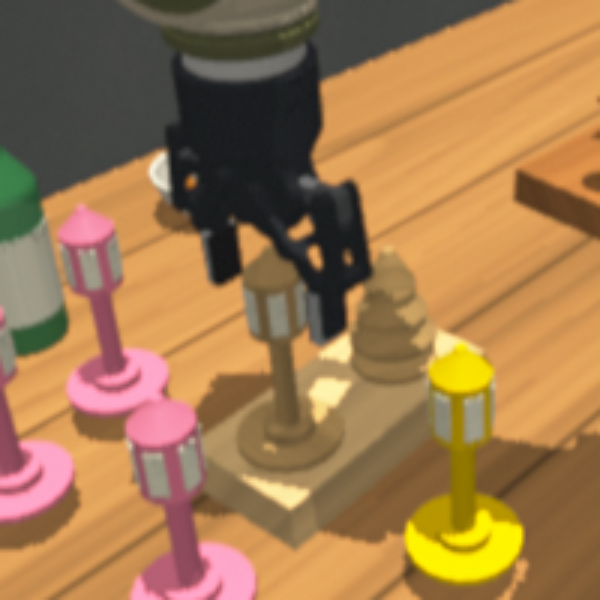

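The jaws straddle the wooden lamp's lantern, at crop (275,295), and the tree is clear. The TCP drifted by 2-3 mm, so I'll correct that before closing.

move_arm(
  targets=[-2.4,-3.3,0.8,0,0,0,0,0,0,0,0,0,0,0,0,0,0,0,0,0,0,0,0,0,0,0,0,0,0,0],
)

```text
time_s: 4.53
position: [0.5033, 0.3421, 0.1341]
tool_rot: [[0.002, 0.0, 1.0], [-1.0, 0.0, 0.002], [-0.0, -1.0, 0.0]]
ft_force: [-0.8, -0.4, -0.3]
grip_width: 0.0852
```

move_arm(
  targets=[0,3,-1,0,0,0,0,0,0,0,0,0,0,0,0,0,0,0,0,0,0,0,0,0,0,0,0,0,0,0],
  hand=-1,
  squeeze=40,
)

```text
time_s: 5.15
position: [0.5023, 0.3421, 0.1309]
tool_rot: [[0.002, -0.0, 1.0], [-1.0, -0.0, 0.002], [0.0, -1.0, -0.0]]
ft_force: [-0.7, -0.9, 0.2]
grip_width: 0.033
```

move_arm(
  targets=[0,0,0,0,0,0,0,0,0,0,0,0,0,0,0,0,0,0,0,0,0,0,0,0,0,0,0,0,0,0],
)

```text
time_s: 5.78
position: [0.5023, 0.3421, 0.1309]
tool_rot: [[0.002, -0.0, 1.0], [-1.0, -0.0, 0.002], [0.0, -1.0, -0.0]]
ft_force: [-0.5, 0.4, 0.1]
grip_width: 0.0331
```

move_arm(
  targets=[0,-10,0,0,0,0,0,-20,0,0,0,0,0,-25,0,0,0,0,0,-20,0,0,0,0,0,-10,0,0,0,0],
)

```text
time_s: 6.4
position: [0.5026, 0.3422, 0.2175]
tool_rot: [[0.002, 0.002, 1.0], [-1.0, 0.001, 0.002], [-0.001, -1.0, 0.002]]
ft_force: [-0.3, 0.2, -2.0]
grip_width: 0.0331
```

move_arm(
  targets=[0,-15,0,0,0,0,0,-25,0,0,0,0,0,-20,0,0,0,0,0,-10,0,0,0,0,0,0,0,0,0,0],
)

```text
time_s: 7.02
position: [0.5024, 0.3421, 0.2861]
tool_rot: [[0.002, 0.0, 1.0], [-1.0, 0.0, 0.002], [-0.0, -1.0, 0.0]]
ft_force: [-0.3, -0.7, -1.5]
grip_width: 0.0332
```

```bash
python3 - <<'E'
from h import *
d=grab('side'); 
cv2.imwrite('pics/s2.png',cv2.resize(cv2.cvtColor(d['pixels'][60:310,170:420],cv2.COLOR_RGB2BGR),None,fx=2.4,fy=2.4))
s=env.observe();print(s['position'],s['ft_force'],s['grip_width'])
E
```

```text
[0.50218965 0.34202271 0.28537195] [ 0.544512   -0.34635682 -1.88876117] 0.033177840133883994
```

View pics/s2.png

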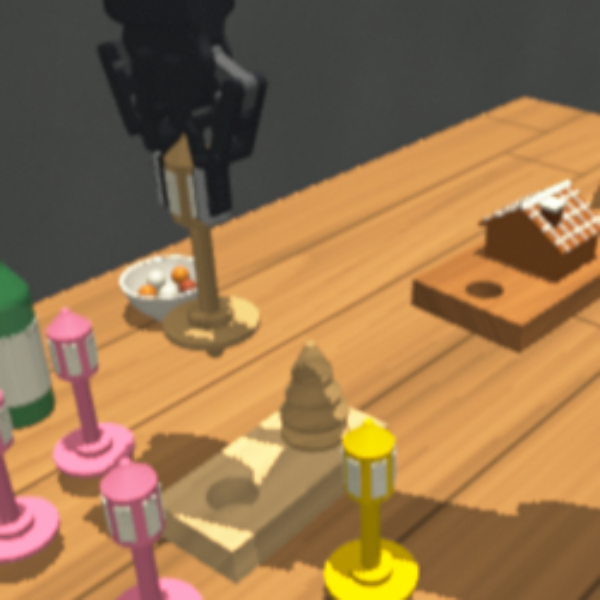

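The lamp is lifted, the block hole at crop (232,492) is empty and the tree is still in place. Next I'll check whether the lamp hangs straight in the jaws.

```bash
cat > tilt.py <<'E'
from h import *
import sys
def tilt(d,p,off=.0959):
    # foot top should be at p.z-off+.006
    W=world(d); z=p[2]-off+.006
    r=np.hypot(W[...,0]-p[0],W[...,1]-p[1])
    m=(r>.014)&(r<.045)&(abs(W[...,2]-z)<.012)
    P=W[m]; c=P.mean(0); n=np.linalg.svd(P-c)[2][2]; n*=np.sign(n[2])
    C=cv2.minEnclosingCircle((P[:,:2]*1000).astype(np.float32))
    print('foot top pts',len(P),'normal',n.round(3),'expected z',round(z,4),'mean z',c[2].round(4),'circle',C)
    for lo,hi in((.01,.07),(.07,.13)):
        m=(r<.03)&(W[...,2]>z+lo)&(W[...,2]<z+hi); print('axis pts',m.sum(),W[m].mean(0).round(4))
if __name__=='__main__': tilt(load('side'),env.observe()['position'])
E
python3 tilt.py
```

```text
foot top pts 623 normal [-0.013  0.027  1.   ] expected z 0.1955 mean z 0.1966 circle ((499.1457214355469, 341.0948486328125), 34.87868118286133)
axis pts 288 [0.4954 0.3437 0.2362]
axis pts 751 [0.4969 0.3519 0.3017]
```

move_arm(
  targets=[25,0,0,0,0,0,45,0,0,0,0,0,50,0,0,0,0,0,55,0,0,0,0,0,55,0,0,0,0,0],
)

```text
time_s: 7.7
position: [0.5022, 0.1105, 0.285]
tool_rot: [[0.002, -0.002, 1.0], [-1.0, -0.0, 0.002], [0.0, -1.0, -0.002]]
ft_force: [1.0, -0.5, -1.7]
grip_width: 0.0328
```

move_arm(
  targets=[55,0,8,0,0,0,55,0,8,0,0,0,55,0,8,0,0,0,55,0,8,0,0,0,50,0,7,0,0,0],
)

```text
time_s: 8.32
position: [0.5421, -0.1597, 0.2848]
tool_rot: [[0.001, -0.002, 1.0], [-1.0, 0.001, 0.001], [-0.001, -1.0, -0.002]]
ft_force: [0.8, 0.7, -0.7]
grip_width: 0.0332
```

move_arm(
  targets=[45,0,0,0,0,0,30,0,0,0,0,0,20,0,0,0,0,0,14.5,0,0,0,0,0,0,0,0,0,0,0],
)

```text
time_s: 8.95
position: [0.5425, -0.2675, 0.2856]
tool_rot: [[0.002, -0.0, 1.0], [-1.0, 0.0, 0.002], [-0.0, -1.0, -0.0]]
ft_force: [0.1, -0.1, -1.0]
grip_width: 0.033
```

```bash
python3 - <<'E'
from h import *
from tilt import tilt
d=grab('side');e=grab('top');save(d,'side3.png');save(e,'top3.png')
s=env.observe();p=s['position'];R=s['tool_rot'];print(p,R.round(4),s['ft_force'],s['grip_width'])
tilt(d,p);tilt(e,p)
print('to hole',R.T@(np.array([.541,-.2675,.135])-p)*1000)
E
```

```text
[ 0.54262658 -0.26653422  0.28593854] [[ 2.7e-03 -0.0e+00  1.0e+00]
 [-1.0e+00  4.0e-04  2.7e-03]
 [-4.0e-04 -1.0e+00 -0.0e+00]] [ 0.34453898  0.13506142 -1.42901263] 0.03304820320615959
foot top pts 165 normal [-0.008  0.061  0.998] expected z 0.196 mean z 0.1954 circle ((537.8588256835938, -266.8922119140625), 34.00275421142578)
axis pts 118 [ 0.5369 -0.2643  0.237 ]
axis pts 410 [ 0.5396 -0.2578  0.3004]
foot top pts 827 normal [0.005 0.005 1.   ] expected z 0.196 mean z 0.1976 circle ((543.5017700195312, -266.1516418457031), 34.190738677978516)
axis pts 175 [ 0.543  -0.2615  0.2273]
axis pts 756 [ 0.5433 -0.2558  0.3068]
to hole [  1.01723674 150.93823385  -1.62357933]
```

View pics/side3.png

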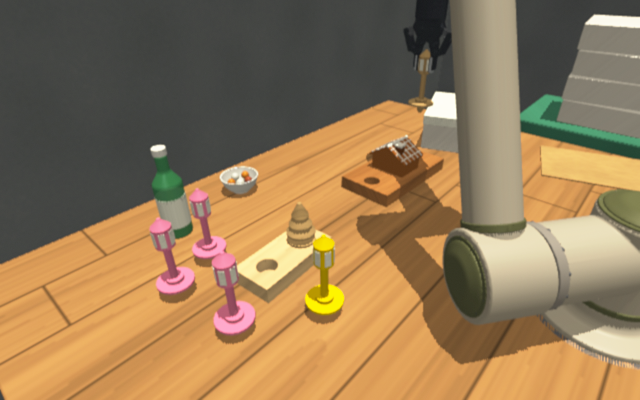

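View pics/top3.png

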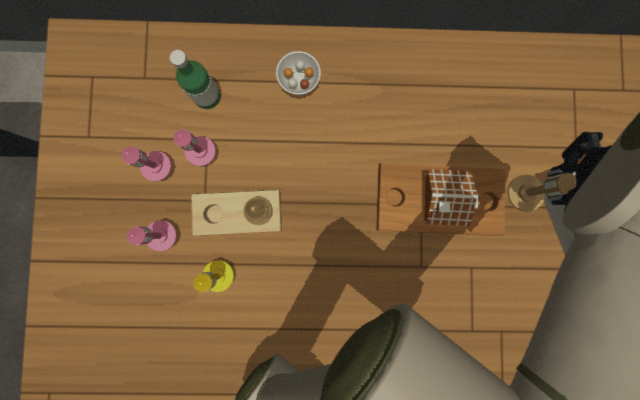

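```bash
python3 - <<'E'
from h import *
s=load('side')
# original top was saved over; use side pixels and top corners
W=world(load('top')); Ws=world(s)
m=np.zeros(W.shape[:2],bool); m[90:160,425:460]=1
P=Ws[m&(Ws[...,2]>.03)&(Ws[...,2]<.16)]
P=P[np.argsort(np.hypot(P[:,0]-.541,P[:,1]+.2675))]
print(P[:3],P.min(0),P.max(0))
print('nearest beyond board', P[P[:,1]<-.31][:3] )
e=load('top')
for u,v in((545,182),(565,240)): print(W[v,u])
E
```

```text
[[ 0.510428   -0.28341569  0.03472821]
 [ 0.51337167 -0.28853689  0.03521432]
 [ 0.50635852 -0.27598141  0.03546754]] [ 0.46045675 -0.65961659  0.03011471] [ 0.67396614 -0.26132258  0.11438227]
nearest beyond board [[ 0.57328508 -0.39237125  0.09652926]
 [ 0.57774672 -0.39180978  0.10543921]
 [ 0.58119027 -0.39102918  0.10810516]]
[ 0.55119867 -0.25198981  0.28092191]
[ 0.45775152 -0.44382838  0.02460605]
```

The lamp hangs upright, within about 1°, with its foot centred at about (0.543, -0.266), over the hole on the far side of the house. The grey box starts at y=-0.39 and is 0.114 m tall, so it's clear. Next is the descent, with a small centring shift.

move_arm(
  targets=[2,10,-1.6,0,0,0,0,20,0,0,0,0,0,25,0,0,0,0,0,20,0,0,0,0,0,10,0,0,0,0],
)

```text
time_s: 9.68
position: [0.5406, -0.2686, 0.1995]
tool_rot: [[0.003, -0.002, 1.0], [-1.0, 0.001, 0.003], [-0.001, -1.0, -0.002]]
ft_force: [0.3, -0.2, -0.4]
grip_width: 0.0328
```

move_arm(
  targets=[0,12,0,0,0,0,0,12,0,0,0,0,0,8,0,0,0,0,0,3,0,0,0,0,0,0,0,0,0,0],
)

```text
time_s: 10.3
position: [0.541, -0.2694, 0.166]
tool_rot: [[0.002, 0.0, 1.0], [-1.0, -0.0, 0.002], [0.0, -1.0, 0.0]]
ft_force: [0.1, -0.6, -0.6]
grip_width: 0.0331
```

```bash
python3 - <<'E'
from h import *
from tilt import tilt
d=grab('side');e=grab('top')
f=lambda d,x0,x1,y0,y1,s:cv2.resize(cv2.cvtColor(d['pixels'][y0:y1,x0:x1],cv2.COLOR_RGB2BGR),None,fx=s,fy=s)
cv2.imwrite('pics/s4.png',f(d,330,480,60,210,4));cv2.imwrite('pics/t4.png',f(e,400,600,130,260,4))
s=env.observe();p=s['position'];print(p,s['ft_force'],s['grip_width'])
tilt(e,p)
E
```

```text
[ 0.54108798 -0.26947985  0.16631965] [ 0.05329338 -0.21063473 -1.56074121] 0.03339655766229298
foot top pts 596 normal [0.004 0.003 1.   ] expected z 0.0764 mean z 0.0781 circle ((541.566162109375, -269.00537109375), 34.29076385498047)
axis pts 105 [ 0.5413 -0.2644  0.1058]
axis pts 449 [ 0.5416 -0.2581  0.1871]
```

View pics/t4.png

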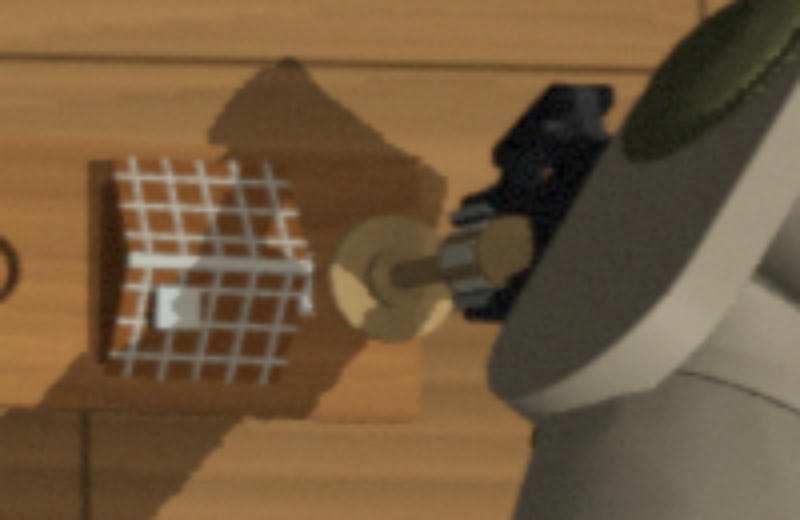

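View pics/s4.png

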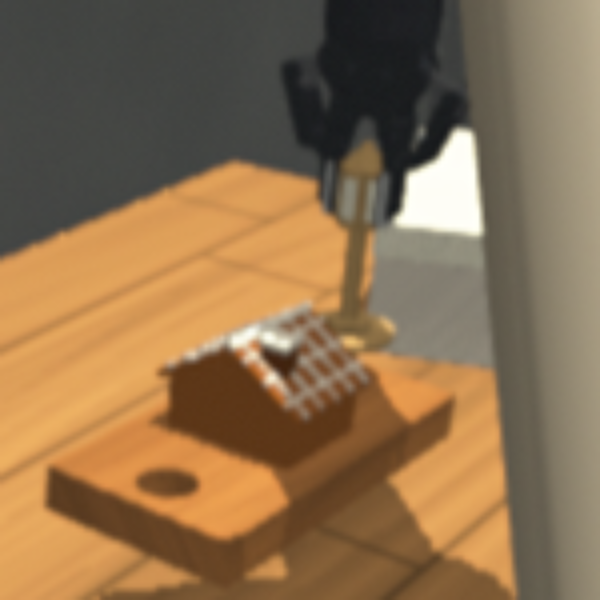

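The foot is centred at (0.5415, -0.269), clear of the roof, and the peg tip is about 10 mm above the board. I'll go down slowly, watching the force.

move_arm(
  targets=[0,6,0,0,0,0,0,6,0,0,0,0,0,6,0,0,0,0,0,6,0,0,0,0,0,4,0,0,0,0],
)

```text
time_s: 11.02
position: [0.5408, -0.2693, 0.1374]
tool_rot: [[0.002, -0.0, 1.0], [-1.0, 0.0, 0.002], [-0.0, -1.0, -0.0]]
ft_force: [-0.4, -0.9, -1.0]
grip_width: 0.033
```

move_arm(
  targets=[0,2,0,0,0,0,0,2,0,0,0,0,0,1,0,0,0,0,0,1,0,0,0,0,0,0,0,0,0,0],
)

```text
time_s: 11.65
position: [0.5409, -0.2693, 0.1319]
tool_rot: [[0.002, -0.0, 1.0], [-1.0, 0.0, 0.002], [-0.0, -1.0, -0.0]]
ft_force: [-0.3, 0.4, -1.2]
grip_width: 0.0333
```

move_arm(
  targets=[0,0.6,0,0,0,0,0,0.5,0,0,0,0,0,0,0,0,0,0,0,0,0,0,0,0,0,0,0,0,0,0],
)

```text
time_s: 12.28
position: [0.541, -0.2694, 0.1309]
tool_rot: [[0.002, 0.0, 1.0], [-1.0, -0.0, 0.002], [0.0, -1.0, 0.0]]
ft_force: [0.4, 0.1, 0.0]
grip_width: 0.0329
```

```bash
python3 - <<'E'
from h import *
from tilt import tilt
e=grab('top')
s=env.observe();p=s['position'];print(p,s['ft_force'],s['grip_width'])
tilt(e,p)
E
```

```text
[ 0.54094359 -0.26937142  0.13092845] [ 0.02533494 -0.16925398 -0.22762616] 0.03320772851765676
foot top pts 854 normal [-0.01  -0.012  1.   ] expected z 0.041 mean z 0.0402 circle ((540.9166259765625, -269.4966125488281), 44.956268310546875)
axis pts 105 [ 0.5401 -0.2648  0.0679]
axis pts 388 [ 0.5416 -0.2578  0.1513]
```

The lamp's weight has come off the wrist (-1.2 to about 0 N) and the height matches a seated foot. Releasing now.

move_arm(
  targets=[0,0,0,0,0,0,0,0,0,0,0,0,0,0,0,0,0,0,0,0,0,0,0,0,0,0,0,0,0,0],
  hand=0.6,
)

```text
time_s: 12.95
position: [0.5409, -0.2693, 0.1308]
tool_rot: [[0.002, 0.0, 1.0], [-1.0, -0.0, 0.002], [0.0, -1.0, 0.0]]
ft_force: [0.9, -0.5, 0.3]
grip_width: 0.0683
```

move_arm(
  targets=[0,-8,0,0,0,0,0,-20,0,0,0,0,0,-30,0,0,0,0,0,-40,0,0,0,0,0,-30,0,0,0,0],
)

```text
time_s: 13.58
position: [0.541, -0.2694, 0.2613]
tool_rot: [[0.002, 0.002, 1.0], [-1.0, -0.001, 0.002], [0.001, -1.0, 0.002]]
ft_force: [0.5, 0.4, -0.5]
grip_width: 0.0683
```

move_arm(
  targets=[40,0,-20,0,0,0,50,0,-30,0,0,0,50,0,-30,0,0,0,40,0,-30,0,0,0,0,0,0,0,0,0],
)

```text
time_s: 14.2
position: [0.4292, -0.4521, 0.2589]
tool_rot: [[-0.003, -0.0, 1.0], [-1.0, -0.0, -0.003], [0.0, -1.0, -0.0]]
ft_force: [0.7, 0.5, -0.5]
grip_width: 0.0684
```

```bash
python3 - <<'E'
from h import *
from tilt import tilt
d=grab('side');e=grab('top')
f=lambda d,x0,x1,y0,y1,s:cv2.resize(cv2.cvtColor(d['pixels'][y0:y1,x0:x1],cv2.COLOR_RGB2BGR),None,fx=s,fy=s)
cv2.imwrite('pics/f.png',np.vstack([f(d,330,480,100,200,4)[:,:600],f(e,400,600,150,250,3)]) [:600]if 0 else f(e,370,570,140,260,4))
cv2.imwrite('pics/fs.png',f(d,140,540,80,340,2))
print(env.observe()['position'])
p=np.array([.541,-.2694,.1309]);tilt(e,p)
W=world(e);r=np.hypot(W[...,0]-p[0],W[...,1]-p[1])
for R in(.033,.036):
  m=(r<R)&(W[...,2]>.165);P=W[m];print('top',len(P),P.mean(0),P.max(0)[2])
m=(r<.05)&(W[...,2]>.135)&(W[...,2]<.18);print(m.sum(),W[m].mean(0), cv2.minEnclosingCircle((W[m][:,:2]*1000).astype(np.float32)))
E
```

```text
[ 0.43125343 -0.44948906  0.25919644]
foot top pts 867 normal [-0.012 -0.013  1.   ] expected z 0.041 mean z 0.0402 circle ((541.0308227539062, -269.4121398925781), 44.938446044921875)
axis pts 103 [ 0.5405 -0.2644  0.0688]
axis pts 361 [ 0.54   -0.2616  0.1552]
top 168 [ 0.54052129 -0.266681    0.16994265] 0.17969076318267674
top 168 [ 0.54052129 -0.266681    0.16994265] 0.17969076318267674
375 [ 0.5403074  -0.26324763  0.16121486] ((541.2688598632812, -268.3017272949219), 18.02717399597168)
```

View pics/f.png

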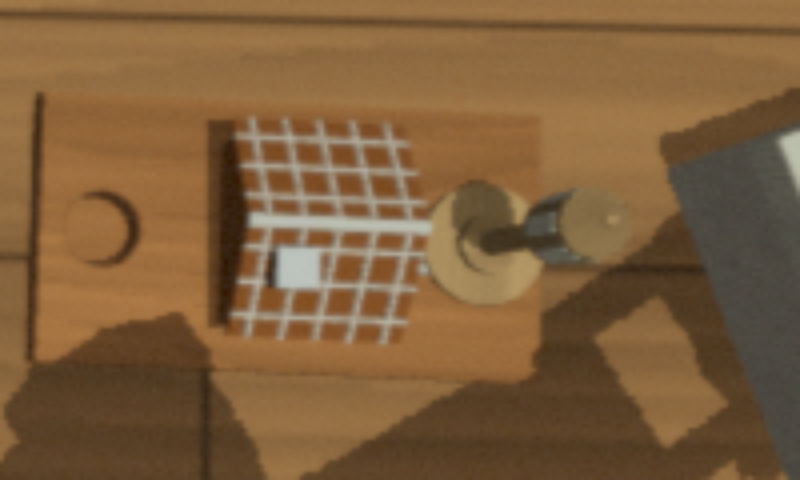

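View pics/fs.png

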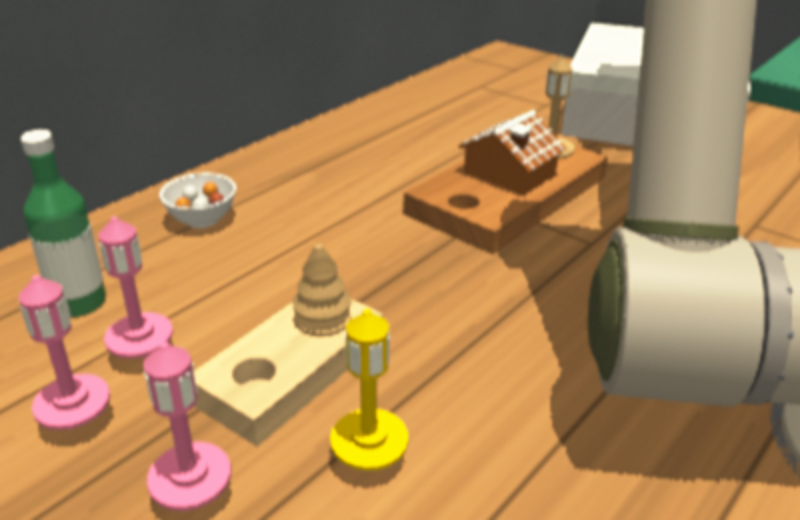

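The pictures show the lamp standing at top crop (485,245), upright, in the hole on the end away from the chimney. The tree is still in its block, and the pink and yellow lamps have not moved. The arm is clear.

move_arm(
  targets=[0,0,0,0,0,0,0,0,0,0,0,0,0,0,0,0,0,0,0,0,0,0,0,0,0,0,0,0,0,0],
)

```text
time_s: 14.92
position: [0.4314, -0.4495, 0.2588]
tool_rot: [[0.002, -0.0, 1.0], [-1.0, 0.0, 0.002], [-0.0, -1.0, -0.0]]
ft_force: [-0.0, -0.1, -0.1]
grip_width: 0.0684
```

```bash
python3 -c "
from rig import env
print(env.close_job())"
```

```text
the job is handed in; nothing more can be done
None
```

The wooden lamp now stands in the door hole. I took it from the block by its lantern, held it until its weight was on the board, then released it and backed the arm away. I handed the job in at about 15 s.

**Last checks:**
- **Position:** the foot is centred at about (0.541, -0.269), within 2 mm of the measured hole centre.
- **Seating:** the foot's top reads 0.040 m against 0.041 m expected.
- **Upright:** the lantern is within about 1–2 mm of the foot's axis.
- **Rest of the scene:** the tree is still in the block, and the pink and yellow lamps were not touched. Wrist force readings stayed at a few newtons.

**Uncertain points:**
- **Which hole:** neither camera saw the door itself. I chose that end because the opposite end has a blank wall and the chimney.
- **Side-camera tilt:** one reading of the held lamp gave a 3.5° tilt, from few points because the lamp was partly hidden. The top camera gave under 1°, and the final checks agreed with it.

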